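# Reverse the test arm on the sine plate and lock it with the keeper

## Task

On the sloping plate the steel test arm sits on its pivot pin the wrong way round: lift it off the pin, turn it end for end and refit it fully down on the same pin, the right way up, so that its long side lies between the two guide dowels with the ball over the round anvil. Then swing the keeper bar over the arm's short side until it lies square across it. Leave the two heat sinks and the loupe where they are.

Things in the scene. Friction and masses are not known exactly. Their poses are not given: they have to be found in the camera images.
- slope_plate: Aluminium plate 150 x 250 x 14 mm on a fixed steel sine table, sloping 30 degrees, its face turned up and to the robot's right. Origin: foot of the pivot pin, in the middle of its upper face. x runs up the slope (to the robot's left), y level (towards the robot), z square out of the face. Offsets in the other entries are in this frame, in mm. Table and plate do not move.
- pin_top (a point): Top of the steel pivot pin, at x = 0, y = 0, z = 31 of the plate: the pin is 10 mm in diameter, stands along the plate's z, and its last 6 mm taper to diameter 5.
- dowels_mid (a point): Point on the plate midway between two steel guide dowels, diameter 8, 24 mm high, tapered over the last 5. They stand at x = -17 and +17, y = +55 (26 mm free between them) and stop the arm from turning on its pin.
- anvil (a point): Centre of the top of the anvil, a flat dark disc 24 mm across and 4 mm high at x = 0, y = +100. The ball end hangs about 3 mm over it when the arm is fitted the right way.
- test_arm: Loose steel arm, 178 mm long, 0.17 to 0.33 kg. Hub: square 30 x 30 mm block, 24 high, with a 13 mm through bore. Origin: centre of the hub's underside, at the pin's foot when fully down; z up along the bore, y to the ball end. Grip the hub across its flats, along x. Arms: 20 mm wide, 8 to 20 mm above the underside; short one to y = -70. Starts down on the pin, ball to the plate's -y.
- ball_end (a point): Centre of the 16 mm ball at the arm's long end, 100 mm from the bore's axis and 15 mm above the hub's underside. The long side is 12 mm wide beyond y = 64; the short side ends in a square lip 18 mm high (5 to 23 mm above the underside).
- keeper (a joint): Angle of the keeper, a steel bar 12 x 6 mm turning on a post (x = +36, y = -50) about the plate's z axis, underside 23.5 mm over the plate. 0: points along -y, beside the arm. It grows clockwise seen from above the face; at 1.57 it points down the slope (-x), square across the arm. Stops at -0.5 and 1.6. Starts at -0.4 to 0.25. Friction 0.03 N m; stays where left.
- keeper_peg (a point): Centre of the top of the upright peg on the keeper bar, 36 mm from the post's axis: diameter 12, 28 mm tall above the bar, its top 57.5 mm above the plate. Pinch or push it to turn the keeper.
- heat_sink_a: Bystander: finned aluminium heat sink 23 x 100 x 17 mm lying on the table to the right; leave it.
- heat_sink_b: Bystander: finned aluminium heat sink 23 x 106 x 17 mm lying on the table to the right; leave it.
- loupe: Bystander: black eye loupe, diameter 40, 36 mm high, standing on the table to the right; leave it.

How it is judged:
By the outcome, as a careful person would: the job done as asked, in the order asked, and still so for the second after the job is handed in, with the robot touching nothing.
It also fails if it takes over 61 s, if anything falls off the work surface, if the arm or the gripper's body presses on something with over 40 N, if the wrist force passes 120 N, or if a joint passes its speed limit or range.

## Robot

A 6-joint arm with a two-finger parallel gripper is mounted at the origin on a cart in front of the work surface, level with it; the furniture and walls round the work are solid. World frame = base frame: x ahead of the robot, y to its left, z up, the work surface at z = 0. Lengths are in m, angles in rad, forces in N, time in s.
With the tool pointing down it reaches from about 0.375 to 0.975 m from the base axis. Payload 3.8 kg.
Tool frame: the origin (TCP) lies midway between the tips of the shut fingers; the grasp point (between the pads) lies 19 mm behind it; z points along the fingers, y is the line along which they close (so a half turn about z gives the same grasp; the last joint's range is limited). The gripper opens to 85 mm and grips with 20 to 120 N. Pads are 22 mm wide; open, the fingers measure 114 mm over their backs; the gripper's body (76 mm by 85 mm) begins 54 mm behind the grasp point. The pads swing forward as they close: fully open they stand 13 mm farther back than shut.
Start: joints at [-0.037, 0.264, 1.604, -0, 1.274, -0.037], TCP at [0.675, -0, 0.231] pointing down, gripper open.
Joint ranges: [-2.63, 2.63], [-0.94, 2.18], [0.31, 2.57], [-1.31, 4.45], [0, 2.66], [-2.55, 2.55]. Speed limits (rad/s): [2.57, 2.57, 3.14, 3.14, 3.14, 3.14].

## Interface

Orientations are given as a rotation vector (axis times angle).
In Python, from workcell import bot, cams gives the robot as it stands.
- The arm moves only by the tool play_rows, never from a script. Its argument "rows" is a list of rows, each a list of 2 entries, a list of its own where there are three numbers: the shift along the tool's x, y, z scaled (see below), then the turn, a rotation vector about the tool's x, y, z scaled (see below). A call has 1 to 20 rows; each row is the pose to reach, as a shift and turn from the pose commanded when the call began, along the tool's axes at that moment; what a row does not reach only later rows make up. The controller multiplies each number of a shift by 250 mm and each number of a turn by 45 degrees. A row lasts 1/12 s, in which the tool goes at most 41.7 mm and 7.16 degrees, less where a joint would pass 70% of its speed; a pose out of reach is approached as far as the arm can. A call with a number of a shift or a turn outside -1 to 1 is refused whole. A call with a gripper value outside its range is refused whole. "claw" is the opening, from -1 (shut) to 1 (fully open), set as the call begins (left out, the last holds). The fingers move at their own pace and stop on an object; "newtons" is the grip in N (left out, the last holds). Time passes only in rows, so rows that repeat a pose let the fingers close. It gives the time, the measured TCP pose, the force, the opening and the grip force at its end, in the units of the state.
- bot.read_state(): the state, without advancing time (a new reading comes with each control period).
- cams.read_camera(name): name is "scene" or "side" or "wrist"; returns a dict with "image" (480x640x3 uint8, red, green, blue), "K" (3x3 intrinsics, pixels), "T" (4x4, takes a point from camera to world coordinates); the wrist camera has in their place "mount" (4x4, takes a point from camera to tool coordinates, whose origin is the TCP and whose axes are the flange's). Camera axes: x right, y down, z forward; pixel columns grow to the right and rows downward; lengths in m; the calibration is good to about 2 mm. A picture is of the moment at which its call begins: read the wrist's pose just before it. There is no depth.
- bot.finish_job(): hands the job in; it is judged then, once.
The state is a dict: "time": time; "q": joint angles; "joint_vel": joint speeds; "joint_torque": joint torques, N m; "tool_pos": TCP position; "tcp_rot": TCP orientation; "wrist_force": force on the tool from outside, world axes, zero at the start; "torque": the same for the moment, N m; "width": opening from 0.0 (shut) to 1.0 (fully open); "grip_force": force on a finger pad.
Only numpy, scipy, OpenCV 4.12 (cv2) and the standard library are available. Lean on these libraries where they do the work, as an engineer would, in place of code of your own. Each camera call takes 0.05 s, during which the arm holds its last target. There are 200 camera calls.

## Working session

There is one attempt and no reset: what is moved stays moved. The work goes in short steps, Python scripts to look and compute and a tool call to move; the robot and the scene stay as the last step left them, time stands still between calls to the robot, and variables do not carry over. Pictures are saved under pics/ and viewed, at most 10 in all, crops included, and the job is handed in when it is done.

Besides the shell and the picture viewer there is one more tool, called after "Call:" as name(argument=value, ...), one argument or row to a line, values as JSON. play_rows: Moves the arm, as the interface text tells. Its arguments: {"type":"object","properties":{"rows":{"type":"array","items":{"type":"array"}},"claw":{"type":"number"},"newtons":{"type":"number"}},"required":["rows"]}

```bash
ls; mkdir -p pics
python3 - <<'E'
from workcell import bot,cams
import cv2,numpy as np
np.set_printoptions(precision=4,suppress=True)
s=bot.read_state();print(s)
for n in ["scene","side","wrist"]:
    c=cams.read_camera(n);cv2.imwrite(f"pics/{n}0.png",c["image"][:,:,::-1])
    print(n,c["K"],c.get("T",c.get("mount")))
E
```

```text
pics
{'time': 0.0, 'q': array([-0.0369,  0.2647,  1.6054,  0.    ,  1.2737, -0.0369]), 'joint_vel': array([-0.0003, -0.0004, -0.0008, -0.0015, -0.0009, -0.0003]), 'joint_torque': array([  0.0006, -51.5121, -36.7309,  -0.    ,   0.0131,   0.    ]), 'tool_pos': array([0.6742, 0.    , 0.2299]), 'tcp_rot': array([-2.2202, -2.2202,  0.0024]), 'wrist_force': array([ 0.319 ,  0.4172, -0.5536]), 'torque': array([-0.0197,  0.006 ,  0.0103]), 'grip_force': 0.0, 'width': 1.0000150160375592}
scene [[531.4308   0.     319.3544]
 [  0.     531.4308 247.3512]
 [  0.       0.       1.    ]] [[ 0.8616 -0.2459  0.4441  0.1913]
 [-0.5074 -0.4394  0.7412 -0.7258]
 [ 0.0129 -0.864  -0.5034  0.5349]
 [ 0.      0.      0.      1.    ]]
side [[538.7834   0.     318.034 ]
 [  0.     538.7834 238.1959]
 [  0.       0.       1.    ]] [[ 0.9972 -0.0192  0.0727  0.5438]
 [-0.0742 -0.4062  0.9108 -0.8571]
 [ 0.012  -0.9136 -0.4064  0.4879]
 [ 0.      0.      0.      1.    ]]
wrist [[332.2576   0.     326.3749]
 [  0.     332.2576 246.0948]
 [  0.       0.       1.    ]] [[ 0.0005 -0.9463 -0.3234  0.0836]
 [ 1.      0.0004  0.0004 -0.0011]
 [-0.0002 -0.3234  0.9463 -0.143 ]
 [ 0.      0.      0.      1.    ]]
```

View pics/scene0.png

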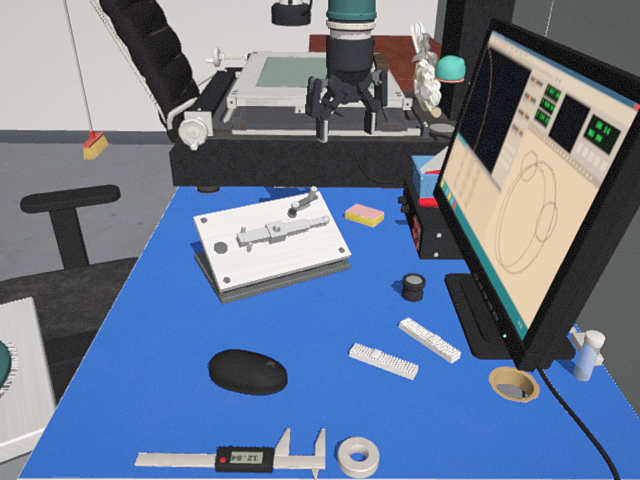

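View pics/side0.png

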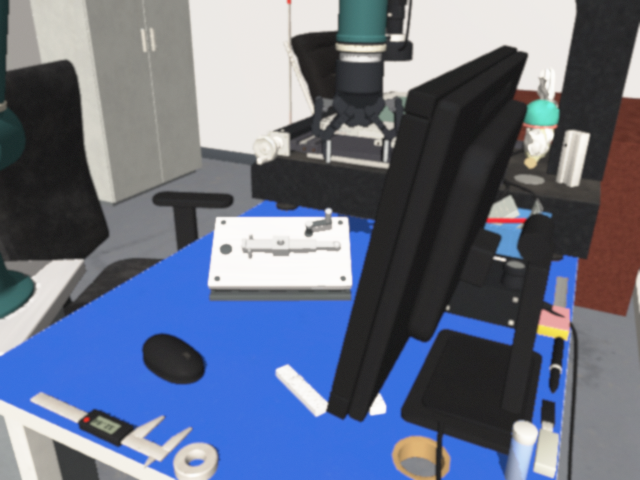

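The scene view shows the plate at about (195–350, 190–300) with the hub near (278,230), the ball towards (326,219) and the keeper near (300,205). The side view shows the hub near (281,243). I'll enlarge both.

Run:
```python
import cv2
a=cv2.imread("pics/scene0.png")[180:300,190:350];cv2.imwrite("pics/scene0c.png",cv2.resize(a,None,fx=5,fy=5,interpolation=cv2.INTER_CUBIC))
a=cv2.imread("pics/side0.png")[200:300,205:360];cv2.imwrite("pics/side0c.png",cv2.resize(a,None,fx=5,fy=5,interpolation=cv2.INTER_CUBIC))
```

```text
(no output)
```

View pics/scene0c.png

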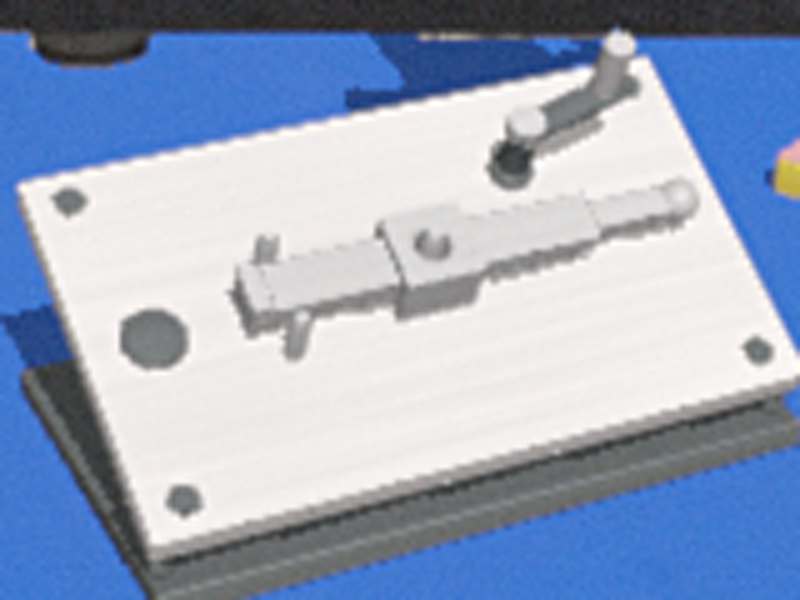

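View pics/side0c.png

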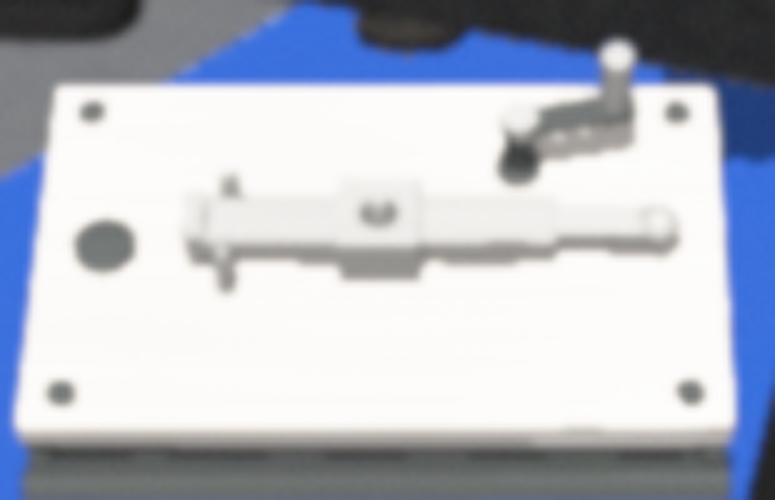

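The scene crop shows plate corners at (20,187), (648,57), (800,375) and (150,548), the anvil at (154,338), the ball at (680,199), the dowel tops at (267,240) and (302,317), the peg top at (619,43) and the hub top at (436,243).

The side crop shows corners at (57,87), (718,87), (735,430) and (15,432), the anvil at (105,246), the ball at (659,226), the peg top at (618,53) and the hub at (380,212).

I'll fit the plate pose to these.

```bash
cat > h.py <<'E'
import numpy as np, cv2, json
from scipy.optimize import least_squares
from scipy.spatial.transform import Rotation as R
np.set_printoptions(precision=4,suppress=True)
c,s=np.cos(np.pi/6),np.sin(np.pi/6)
B=np.array([[0,c,s],[-1,0,0],[0,-s,c]]).T
def plate(p): return R.from_euler('z',p[3]).as_matrix()@B, np.array(p[:3])
def proj(K,T,P):
    q=T[:3,:3].T@(P-T[:3,3]); return (K@(q/q[2]))[:2]
def load():
    p=json.load(open('pose.json')); M,o=plate(p); return M,o,p
def delta(pos,M):
    """shift (units of 250mm) and turn (units of 45deg) from now to goal"""
    from workcell import bot
    st=bot.read_state(); R0=R.from_rotvec(st["tcp_rot"])
    return R0.inv().apply(np.array(pos)-st["tool_pos"])/.25,(R0.inv()*R.from_matrix(M)).as_rotvec()/(np.pi/4)
E
cat > fit.py <<'E'
from h import *
from workcell import cams
C={n:cams.read_camera(n) for n in("scene","side")}
off={"scene":(190,180),"side":(205,200)}
obs=[("scene",(75,125,0),20,187),("scene",(75,-125,0),648,57),("scene",(-75,-125,0),800,375),("scene",(-75,125,0),150,548),("scene",(0,100,4),154,338),("scene","ball",680,199),("scene",(17,55,24),267,240),("scene",(-17,55,24),302,317),("scene","peg",619,43),("scene",(0,0,24),436,243),
("side",(75,125,0),57,87),("side",(75,-125,0),718,87),("side",(-75,-125,0),735,430),("side",(-75,125,0),15,432),("side",(0,100,4),105,246),("side","ball",659,226),("side",(17,55,24),231,182),("side","peg",618,53),("side",(0,0,24),380,212)]
def f(p):
    M,o=plate(p); r=[]
    for n,q,u,v in obs:
        if q=="ball": q=(100*np.sin(p[4]),-100*np.cos(p[4]),15)
        if q=="peg": q=(36-36*np.sin(p[5]),-50-36*np.cos(p[5]),57.5)
        px=np.array([(u+.5)/5-.5+off[n][0],(v+.5)/5-.5+off[n][1]])
        r+=list(proj(C[n]["K"],C[n]["T"],o+M@np.array(q)/1000)-px)
    return np.array(r)
z=least_squares(f,[.55,.1,.08,0,0,0],loss='soft_l1')
print(z.x); print(f(z.x).reshape(-1,2).round(2).tolist())
json.dump(list(z.x),open('pose.json','w'))
E
python3 fit.py
```

```text
[ 0.5482  0.0295  0.0716 -0.0522  0.0058 -0.2785]
[[-0.92, -0.05], [-0.03, 0.29], [1.85, 0.69], [0.18, 1.0], [-0.23, 0.61], [-0.61, 0.86], [0.19, 0.22], [-0.11, 1.0], [-0.04, 0.3], [-0.73, 0.94], [0.22, -0.37], [0.11, 0.03], [0.68, -0.72], [0.1, -1.1], [0.18, -0.83], [0.48, -0.43], [-0.31, -2.15], [0.38, -0.4], [0.35, -0.39]]
```

```bash
cat >> h.py <<'E'
def tool(sgn,M):
    """tool z = -plate z; tool x = sgn*plate y"""
    x=sgn*M[:,1]; z=-M[:,2]; return np.array([x,np.cross(z,x),z]).T
def goto(xyz,sgn,frac=1,dyaw=0):
    """print the call numbers for TCP at plate xyz mm; frac for half of the turn first"""
    from workcell import bot
    M,o,p=load(); G=tool(sgn,M)@R.from_euler('z',dyaw).as_matrix()
    st=bot.read_state(); sh,tu=delta(o+M@np.array(xyz)/1000,G)
    print("q",st["q"],"t",st["time"],"w",st["width"])
    print("tcp plate mm",M.T@(st["tool_pos"]-o)*1000,"F plate",M.T@st["wrist_force"])
    print("shift",sh,"turn",tu,"half",sh*frac,tu*frac)
E
python3 -c "
from h import *
goto((0,0,140),1,.5)"
```

```text
q [-0.0369  0.2644  1.6047 -0.      1.2737 -0.0369] t 0.25 w 0.9991136658836779
tcp plate mm [  59.7188 -127.8205  149.1196] F plate [-0.8151  0.0432 -0.4169]
shift [-0.1617 -0.5203  0.1516] turn [-0.5334  0.5041 -1.8858] half [-0.0808 -0.2601  0.0758] [-0.2667  0.2521 -0.9429]
```

Call:
play_rows(
  rows=[
    [[-0.08,-0.26,0.076],[-0.267,0.252,-0.943]],
    [[-0.08,-0.26,0.076],[-0.267,0.252,-0.943]],
    [[-0.08,-0.26,0.076],[-0.267,0.252,-0.943]],
    [[-0.08,-0.26,0.076],[-0.267,0.252,-0.943]],
    [[-0.08,-0.26,0.076],[-0.267,0.252,-0.943]],
    [[-0.08,-0.26,0.076],[-0.267,0.252,-0.943]],
    [[-0.08,-0.26,0.076],[-0.267,0.252,-0.943]],
    [[-0.08,-0.26,0.076],[-0.267,0.252,-0.943]],
  ],
)

```text
time: 0.92
tool_pos: [0.6095, -0.021, 0.2118]
tcp_rot: [1.245, 2.842, 0.44]
wrist_force: [-0.3, 0.7, -0.5]
width: 0.999
grip_force: 0.0
```

```bash
python3 -c "
from h import *
goto((0,0,140),1,.5)"
```

```text
q [-0.2316  0.1063  1.8517  0.3038  1.1418 -1.0979] t 0.9167 w 0.9987145260105635
tcp plate mm [ 29.2385 -63.8996 145.0443] F plate [ 0.3049  0.3097 -0.7709]
shift [ 0.1139 -0.2568  0.0226] turn [-0.2658  0.2531 -0.9433] half [ 0.0569 -0.1284  0.0113] [-0.1329  0.1266 -0.4717]
```

Call:
play_rows(
  rows=[
    [[0.114,-0.257,0.022],[-0.266,0.253,-0.943]],
    [[0.114,-0.257,0.022],[-0.266,0.253,-0.943]],
    [[0.114,-0.257,0.022],[-0.266,0.253,-0.943]],
    [[0.114,-0.257,0.022],[-0.266,0.253,-0.943]],
    [[0.114,-0.257,0.022],[-0.266,0.253,-0.943]],
    [[0.114,-0.257,0.022],[-0.266,0.253,-0.943]],
    [[0.114,-0.257,0.022],[-0.266,0.253,-0.943]],
    [[0.114,-0.257,0.022],[-0.266,0.253,-0.943]],
    [[0.114,-0.257,0.022],[-0.266,0.253,-0.943]],
    [[0.114,-0.257,0.022],[-0.266,0.253,-0.943]],
  ],
)

```text
time: 1.75
tool_pos: [0.5449, -0.0393, 0.1934]
tcp_rot: [0.081, 3.021, 0.808]
wrist_force: [0.4, -0.6, -0.0]
width: 1.0
grip_force: 0.0
```

```bash
python3 -c "
from h import *
from workcell import bot,cams
goto((0,0,140),1,.5)
st=bot.read_state();c=cams.read_camera('wrist');im=np.ascontiguousarray(c['image'][:,:,::-1]);cv2.imwrite('pics/w1.png',im)
json.dump(dict(p=list(st['tool_pos']),r=list(st['tcp_rot'])),open('w1.json','w'))
M,o,p=load()
T=np.eye(4);T[:3,:3]=R.from_rotvec(st['tcp_rot']).as_matrix();T[:3,3]=st['tool_pos'];T=T@c['mount']
for q in [(0,0,31),(0,0,24),(0,100,4),(17,55,24),(-17,55,24),(0,-100,15),(36-36*np.sin(p[5]),-50-36*np.cos(p[5]),57.5)]: print(q,proj(c['K'],T,o+M@np.array(q)/1000))
"
```

```text
q [-0.421   0.1466  1.906   0.5007  1.326  -2.1206] t 1.75 w 1.0000542575494022
tcp plate mm [  1.2745  -0.3509 139.9038] F plate [-0.4772 -0.459   0.2338]
shift [ 0.0014 -0.0051 -0.0004] turn [-0.0012  0.0004 -0.0018] half [ 0.0007 -0.0026 -0.0002] [-0.0006  0.0002 -0.0009]
(0, 0, 31) [324.4014 243.7767]
(0, 0, 24) [324.4542 241.0646]
(0, 100, 4) [324.2485 110.9599]
(17, 55, 24) [346.4627 172.7143]
(-17, 55, 24) [302.0449 172.7537]
(0, -100, 15) [324.8095 339.0392]
(np.float64(45.89543444235123), np.float64(-84.6132976931862), 57.5) [381.4354 353.7162]
```

View pics/w1.png

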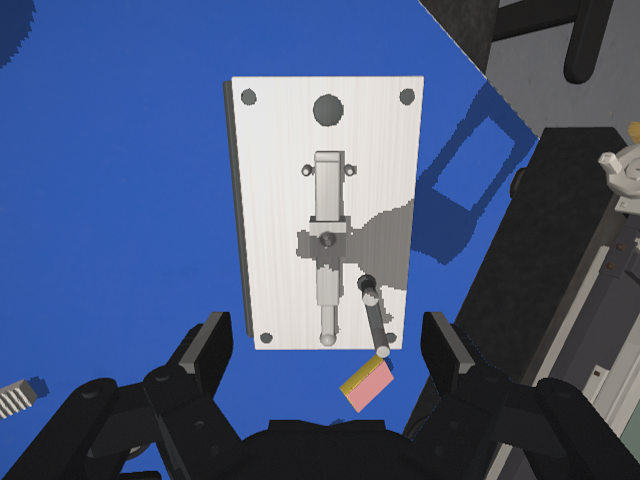

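The wrist view shows the bore at (328,240), the anvil at (328,110), the dowels at (307,170) and (350,170), the ball at (328,339) and the peg at (383,351). Everything sits about 4 px (3 mm) to +x of the prediction, so I'll split the difference and let contact refine it.

```bash
python3 -c "
from h import *
M,o,p=load(); p[:3]=list(o+M@np.array([1.7,.7,0])/1000); json.dump(p,open('pose.json','w'))
goto((0,0,4),1)"
```

```text
q [-0.4208  0.1462  1.9062  0.5008  1.3261 -2.1212] t 1.8 w 1.001001696576464
tcp plate mm [ -0.2393  -0.9912 139.9698] F plate [-0.5911  0.2877  0.5088]
shift [0.0042 0.0014 0.5439] turn [-0.0011  0.0005 -0.0008] half [0.0042 0.0014 0.5439] [-0.0011  0.0005 -0.0008]
```

Call:
play_rows(
  rows=[
    [[0.004,0.001,0.14],[0,0,0]],
    [[0.004,0.001,0.25],[0,0,0]],
    [[0.004,0.001,0.35],[0,0,0]],
    [[0.004,0.001,0.41],[0,0,0]],
    [[0.004,0.001,0.45],[0,0,0]],
    [[0.004,0.001,0.49],[0,0,0]],
    [[0.004,0.001,0.52],[0,0,0]],
    [[0.004,0.001,0.544],[0,0,0]],
    [[0.004,0.001,0.544],[0,0,0]],
    [[0.004,0.001,0.544],[0,0,0]],
  ],
)

```text
time: 2.63
tool_pos: [0.5479, 0.0285, 0.076]
tcp_rot: [0.078, 3.02, 0.809]
wrist_force: [0.7, -0.5, -0.2]
width: 1.001
grip_force: 0.0
```

Call:
play_rows(
  rows=[
    [[0,0,0],[0,0,0]],
    [[0,0,0],[0,0,0]],
    [[0,0,0],[0,0,0]],
    [[0,0,0],[0,0,0]],
    [[0,0,0],[0,0,0]],
    [[0,0,0],[0,0,0]],
    [[0,0,0],[0,0,0]],
    [[0,0,0],[0,0,0]],
    [[0,0,0],[0,0,0]],
    [[0,0,0],[0,0,0]],
  ],
  claw=-1,
  newtons=20,
)

```text
time: 3.47
tool_pos: [0.5479, 0.0284, 0.0761]
tcp_rot: [0.078, 3.02, 0.808]
wrist_force: [-1.5, -2.9, 5.3]
width: 0.348
grip_force: 22.8
```

```bash
python3 -c "
from h import *
from workcell import bot,cams
goto((0,0,4),1)
print(bot.read_state())
c=cams.read_camera('wrist');cv2.imwrite('pics/w2.png',c['image'][:,:,::-1])
"
```

```text
q [-0.3079  0.2539  2.0268  0.5797  1.0823 -2.1624] t 3.4667 w 0.3479938757930951
tcp plate mm [-0.3958 -0.4334  4.4919] F plate [0.0258 1.3447 6.0786]
shift [0.0017 0.0016 0.002 ] turn [-0.0005  0.0011  0.0012] half [0.0017 0.0016 0.002 ] [-0.0005  0.0011  0.0012]
{'time': 3.4667, 'q': array([-0.3079,  0.2539,  2.0268,  0.5797,  1.0823, -2.1624]), 'joint_vel': array([-0.0009,  0.0001,  0.0001,  0.0007,  0.0007, -0.0003]), 'joint_torque': array([  1.375 , -40.0843, -26.7452,   2.0678,   1.1309,  -0.0194]), 'tool_pos': array([0.5479, 0.0284, 0.0761]), 'tcp_rot': array([0.0778, 3.0197, 0.8085]), 'wrist_force': array([-1.5003, -2.9427,  5.2771]), 'torque': array([-0.1931,  0.219 ,  0.0777]), 'grip_force': 22.845667898654938, 'width': 0.3479938757930951}
```

View pics/w2.png

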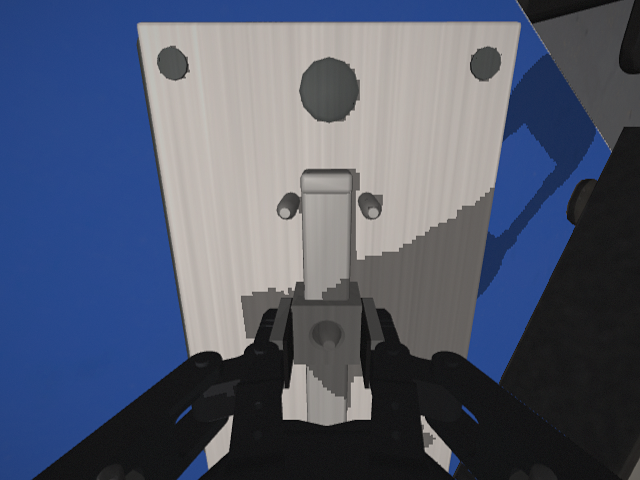

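The pads hold the hub, with the bore top at about (327,334), and the near hub top edge at v≈300. I'll work out the bore's offset in the tool frame.

```bash
python3 -c "
from h import *
from workcell import bot,cams
c=cams.read_camera('wrist');T=c['mount']
for t in (-3,0,3,6): print(t,proj(c['K'],T,np.array([t,0,-19.5])/1e3),'edge',proj(c['K'],T,np.array([t+15,0,-19.5])/1e3))
im=c['image'][270:390,260:400,::-1];cv2.imwrite('pics/w2c.png',cv2.resize(im,None,fx=5,fy=5,interpolation=cv2.INTER_CUBIC))
"
```

```text
-3 [325.5511 344.325 ] edge [325.5401 314.1063]
0 [325.5489 338.4441] edge [325.5378 307.8098]
3 [325.5468 332.4834] edge [325.5355 301.4249]
6 [325.5446 326.4414] edge [325.5332 294.9498]
```

View pics/w2c.png

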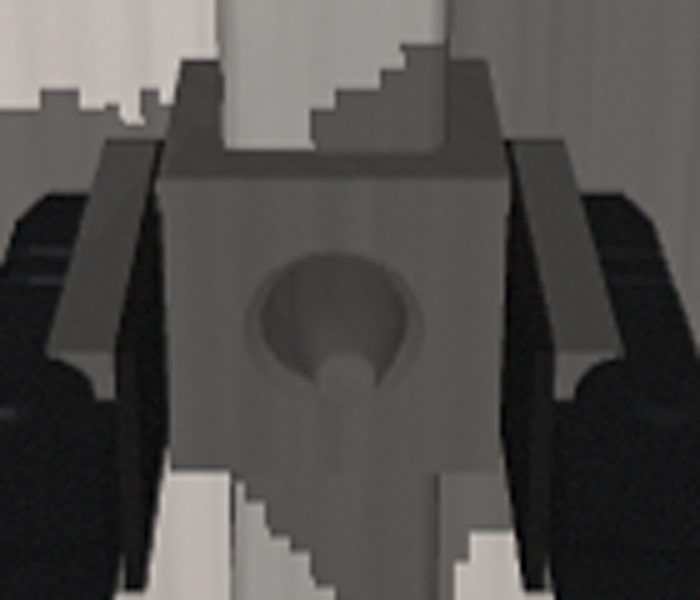

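Call:
play_rows(
  rows=[
    [[0,0,0],[0,0,0]],
    [[0,0,0],[0,0,0]],
    [[0,0,0],[0,0,0]],
  ],
  claw=-1,
  newtons=80,
)

```text
time: 3.82
tool_pos: [0.5482, 0.0282, 0.0764]
tcp_rot: [0.078, 3.019, 0.808]
wrist_force: [-1.0, -2.3, 5.1]
width: 0.331
grip_force: 80.3
```

The hub centre sits about 1.2 mm to tool +x and the pin about 1 mm upslope of it. I'll lift now.

Call:
play_rows(
  rows=[
    [[0,0,-0.02],[0,0,0]],
    [[0.0,0,-0.05],[0,0,0]],
    [[0,0,-0.08],[0,0,0]],
    [[0,0,-0.11],[0,0,0]],
    [[0,0,-0.14],[0,0,0]],
    [[0,0,-0.18],[0,0,0]],
    [[0,0,-0.24],[0,0,0]],
    [[0,0,-0.3],[0,0,0]],
    [[0,0,-0.34],[0,0,0]],
    [[0,0,-0.34],[0,0,0]],
    [[0,0,-0.34],[0,0,0]],
  ],
)

```text
time: 4.73
tool_pos: [0.5458, -0.0145, 0.1501]
tcp_rot: [0.078, 3.019, 0.807]
wrist_force: [0.8, -0.8, -3.2]
width: 0.33
grip_force: 79.8
```

```bash
python3 -c "
from h import *
from workcell import bot,cams
goto((0,0,89),1)
c=cams.read_camera('wrist');cv2.imwrite('pics/w3.png',c['image'][:,:,::-1])
"
```

```text
q [-0.3808  0.1767  1.9594  0.525   1.2348 -2.1342] t 4.7333 w 0.33025989295077224
tcp plate mm [-0.5853 -0.5737 89.9567] F plate [-2.3125 -0.8171 -2.4117]
shift [0.0023 0.0023 0.0038] turn [-0.0011  0.0026  0.001 ] half [0.0023 0.0023 0.0038] [-0.0011  0.0026  0.001 ]
```

View pics/w3.png

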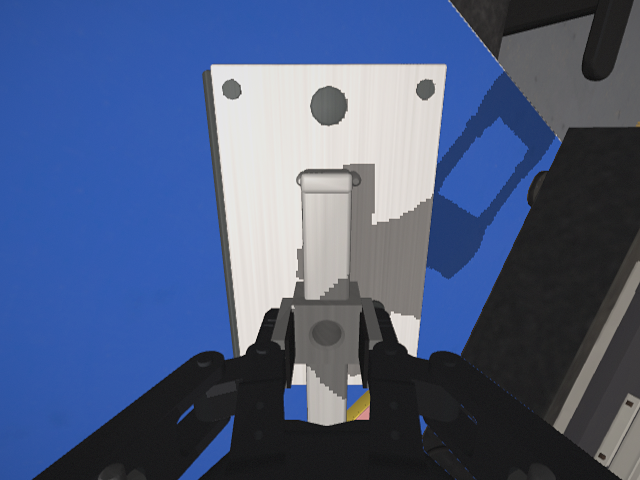

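The arm is lifted off and the bore is empty, with short lip at (328,182). Now I'll turn it by +180° about tool z.

Call:
play_rows(
  rows=[
    [[0,0,0],[0,0,0.1]],
    [[0,0,0],[0,0,0.25]],
    [[0,0,0],[0,0,0.4]],
    [[0,0,0],[0,0,0.55]],
    [[0,0,0],[0,0,0.7]],
    [[0,0,0],[0,0,0.85]],
    [[0,0,0],[0,0,1.0]],
    [[0,0,0],[0,0,1.0]],
  ],
)

```text
time: 5.45
tool_pos: [0.5443, -0.0131, 0.1481]
tcp_rot: [-1.168, -2.616, -0.716]
wrist_force: [-0.2, 0.1, -3.2]
width: 0.331
grip_force: 79.7
```

Call:
play_rows(
  rows=[
    [[0,0,0],[0,0,0.1]],
    [[0,0,0],[0,0,0.25]],
    [[0,0,0],[0,0,0.4]],
    [[0,0,0],[0,0,0.55]],
    [[0,0,0],[0,0,0.7]],
    [[0,0,0],[0,0,0.85]],
    [[0,0,0],[0,0,1.0]],
    [[0,0,0],[0,0,1.0]],
  ],
)

```text
time: 6.12
tool_pos: [0.5447, -0.0133, 0.1485]
tcp_rot: [-1.98, -1.881, -0.53]
wrist_force: [-0.0, -0.9, -3.9]
width: 0.332
grip_force: 79.7
```

Call:
play_rows(
  rows=[
    [[0,0,0],[0,0,0.1]],
    [[0,0,0],[0,0,0.25]],
    [[0,0,0],[0,0,0.4]],
    [[0,0,0],[0,0,0.55]],
    [[0,0,0],[0,0,0.7]],
    [[0,0,0],[0,0,0.85]],
    [[0,0,0],[0,0,1.0]],
    [[0,0,0],[0,0,1.0]],
  ],
)

```text
time: 6.78
tool_pos: [0.5449, -0.0135, 0.1488]
tcp_rot: [-2.471, -0.953, -0.289]
wrist_force: [-0.4, -0.3, -3.1]
width: 0.331
grip_force: 79.7
```

Call:
play_rows(
  rows=[
    [[0,0,0],[0,0,0.1]],
    [[0,0,0],[0,0,0.25]],
    [[0,0,0],[0,0,0.4]],
    [[0,0,0],[0,0,0.55]],
    [[0,0,0],[0,0,0.7]],
    [[0,0,0],[0,0,0.85]],
    [[0,0,0],[0,0,1.0]],
    [[0,0,0],[0,0,1.0]],
    [[0,0,0],[0,0,1.0]],
  ],
)

```text
time: 7.53
tool_pos: [0.5451, -0.0136, 0.1491]
tcp_rot: [-2.618, 0.057, -0.021]
wrist_force: [-0.6, 0.4, -3.1]
width: 0.332
grip_force: 79.7
```

```bash
python3 -c "
from h import *
from workcell import bot,cams
goto((.8,1.8,89),-1)
c=cams.read_camera('wrist');cv2.imwrite('pics/w4.png',c['image'][:,:,::-1])
"
```

```text
q [-0.3799  0.1779  1.9604  0.5251  1.2349  0.9995] t 7.5333 w 0.3316886216307149
tcp plate mm [-0.4164  0.1611 88.6877] F plate [-1.245   0.6414 -2.8284]
shift [-0.0065 -0.0049 -0.0012] turn [0.     0.0004 0.0107] half [-0.0065 -0.0049 -0.0012] [0.     0.0004 0.0107]
```

View pics/w4.png

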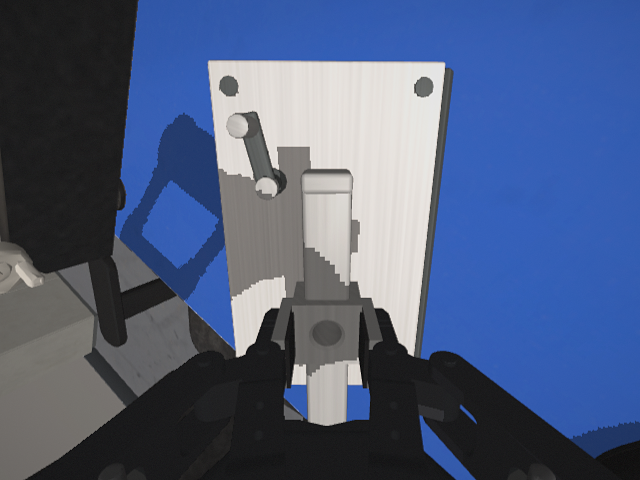

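Ball end now faces +y and the bore is clear at (327,333). The plate edges at (208..445, 62) against the previous view give a pin offset under 1 mm. I'll descend in stages, watching the force.

Call:
play_rows(
  rows=[
    [[-0.001,-0.004,0.03],[0,0,0.01]],
    [[-0.001,-0.004,0.08],[0,0,0.01]],
    [[-0.001,-0.004,0.13],[0,0,0.01]],
    [[-0.001,-0.004,0.17],[0,0,0.01]],
    [[-0.001,-0.004,0.19],[0,0,0.01]],
    [[-0.001,-0.004,0.2],[0,0,0.01]],
    [[-0.001,-0.004,0.21],[0,0,0.01]],
    [[-0.001,-0.004,0.22],[0,0,0.01]],
    [[-0.001,-0.004,0.23],[0,0,0.01]],
    [[-0.001,-0.004,0.24],[0,0,0.01]],
    [[-0.001,-0.004,0.24],[0,0,0.01]],
  ],
)

```text
time: 8.5
tool_pos: [0.5469, 0.017, 0.0978]
tcp_rot: [-2.617, 0.078, -0.017]
wrist_force: [1.7, 0.1, -3.2]
width: 0.326
grip_force: 79.7
```

```bash
python3 -c "
from h import *
from workcell import bot
goto((.5,.5,4.5),-1)
print(bot.read_state()['torque'])"
```

```text
q [-0.3278  0.2276  2.0108  0.5621  1.1262  0.9984] t 8.5 w 0.32563690387953
tcp plate mm [ 0.5668 -0.1126 28.9728] F plate [-1.4786 -1.6779 -2.8522]
shift [-0.0025  0.0003  0.0979] turn [ 0.0003 -0.0012 -0.0092] half [-0.0025  0.0003  0.0979] [ 0.0003 -0.0012 -0.0092]
[-0.4904 -0.0968 -0.0283]
```

Call:
play_rows(
  rows=[
    [[-0.001,0,0.015],[0,0,-0.005]],
    [[-0.001,0,0.03],[0,0,-0.005]],
    [[-0.001,0,0.045],[0,0,-0.005]],
    [[-0.001,0,0.06],[0,0,-0.005]],
    [[-0.001,0,0.07],[0,0,-0.005]],
    [[-0.001,0,0.08],[0,0,-0.005]],
    [[-0.001,0,0.085],[0,0,-0.005]],
    [[-0.001,0,0.09],[0,0,-0.005]],
    [[-0.001,0,0.09],[0,0,-0.005]],
  ],
)

```text
time: 9.25
tool_pos: [0.5476, 0.0282, 0.0785]
tcp_rot: [-2.617, 0.073, -0.019]
wrist_force: [4.4, 0.5, -3.4]
width: 0.33
grip_force: 79.8
```

```bash
python3 -c "
from h import *
from workcell import bot
goto((.5,.5,4.5),-1)
print(bot.read_state()['torque'])"
```

```text
q [-0.3084  0.25    2.0264  0.5786  1.0855  0.9854] t 9.25 w 0.3303813609590017
tcp plate mm [ 0.595  -0.2295  6.609 ] F plate [-1.0957 -4.3819 -3.3193]
shift [-0.0029  0.0004  0.0084] turn [ 0.0005 -0.0019 -0.0041] half [-0.0029  0.0004  0.0084] [ 0.0005 -0.0019 -0.0041]
[-0.5141 -0.5341 -0.3403]
```

Call:
play_rows(
  rows=[
    [[0.003,0,0.0],[0,0,-0.004]],
    [[0.003,0,0.005],[0,0,-0.004]],
    [[0.003,0,0.009],[0,0,-0.004]],
    [[0.003,0,0.011],[0,0,-0.004]],
    [[0.003,0,0.011],[0,0,-0.004]],
  ],
)

```text
time: 9.67
tool_pos: [0.5478, 0.0291, 0.0769]
tcp_rot: [-2.618, 0.068, -0.019]
wrist_force: [-1.0, -4.3, 4.0]
width: 0.331
grip_force: 81.0
```

```bash
python3 -c "
from h import *
goto((.5,.5,4.5),-1)"
```

```text
q [-0.3065  0.2529  2.0263  0.5791  1.0837  0.9816] t 9.6667 w 0.3308212956977147
tcp plate mm [ 0.5858 -0.3321  4.7946] F plate [-1.7903  0.7944  5.6354]
shift [-0.0033  0.0003  0.0012] turn [ 0.0005 -0.      0.0008] half [-0.0033  0.0003  0.0012] [ 0.0005 -0.      0.0008]
```

Fully seated (contact force 5.6 N). Release and raise.

Call:
play_rows(
  rows=[
    [[0,0,0],[0,0,0]],
    [[0,0,0],[0,0,0]],
    [[0,0,0],[0,0,0]],
    [[0,0,0],[0,0,0]],
    [[0,0,0],[0,0,0]],
    [[0,0,0],[0,0,0]],
    [[0,0,-0.06],[0,0,0]],
    [[0,0,-0.14],[0,0,0]],
    [[0,0,-0.22],[0,0,0]],
    [[0,0,-0.3],[0,0,0]],
    [[0,0,-0.32],[0,0,0]],
    [[0,0,-0.32],[0,0,0]],
  ],
  claw=1,
)

```text
time: 10.67
tool_pos: [0.5471, -0.0113, 0.1469]
tcp_rot: [-2.618, 0.069, -0.024]
wrist_force: [0.3, 1.0, 0.1]
width: 0.998
grip_force: 0.0
```

```bash
python3 -c "
from h import *
from workcell import bot,cams
M,o,p=load()
c=cams.read_camera('wrist');Tm=c['mount'];K=c['K']
cv2.imwrite('pics/w5.png',c['image'][:,:,::-1]);c2=cams.read_camera('scene');cv2.imwrite('pics/s5.png',c2['image'][:,:,::-1])
# peg from w4: tool axes there x=-py,y=-px,z=-pz
d=Tm[:3,:3]@np.linalg.inv(K)@np.array([238-1.5,125,1]);tz=88.69-57.5
t=(tz/1e3-Tm[2,3])/d[2];P=(Tm[:3,3]+t*d)*1e3
x,y=-.42-P[1],.16-P[0];print('peg',x,y,'r',np.hypot(x-36,y+50),'ang',np.arctan2(36-x,-50-y),'fit',p[5])
goto((46,-85,85),-1)"
```

```text
peg 44.181151638860264 -85.58798303123031 r 36.51623992649247 ang -0.2259593808765355 fit -0.2784577980644009
q [-0.3739  0.1814  1.9656  0.5284  1.2249  1.0085] t 10.7667 w 0.9994879985709562
tcp plate mm [ 0.498   0.0976 83.0524] F plate [-0.1584  0.5948 -0.9104]
shift [ 0.3403 -0.1822 -0.0079] turn [-0.      0.0004 -0.0007] half [ 0.3403 -0.1822 -0.0079] [-0.      0.0004 -0.0007]
```

Call:
play_rows(
  rows=[
    [[0.1,-0.05,0],[0,0,0]],
    [[0.2,-0.1,0],[0,0,0]],
    [[0.3,-0.15,0],[0,0,0]],
    [[0.34,-0.176,0],[0,0,0]],
    [[0.341,-0.176,0.05],[0,0,0]],
    [[0.341,-0.176,0.1],[0,0,0]],
    [[0.341,-0.176,0.15],[0,0,0]],
    [[0.341,-0.176,0.18],[0,0,0]],
    [[0.341,-0.176,0.192],[0,0,0]],
    [[0.341,-0.176,0.192],[0,0,0]],
  ],
)

```text
time: 11.6
tool_pos: [0.6321, 0.0478, 0.1237]
tcp_rot: [-2.617, 0.07, -0.013]
wrist_force: [0.6, -0.5, -0.4]
width: 1.003
grip_force: 0.0
```

Call:
play_rows(
  rows=[
    [[0,0,0],[0,0,0]],
    [[0,0,0],[0,0,0]],
    [[0,0,0],[0,0,0]],
    [[0,0,0],[0,0,0]],
    [[0,0,0],[0,0,0]],
    [[0,0,0],[0,0,0]],
    [[0,0,0],[0,0,0]],
    [[0,0,0],[0,0,0]],
    [[0,0,0],[0,0,0]],
    [[0,0,0],[0,0,0]],
    [[0,0,0],[0,0,0]],
    [[0,0,0],[0,0,0]],
  ],
  claw=-1,
  newtons=20,
)

```text
time: 12.6
tool_pos: [0.6345, 0.047, 0.1261]
tcp_rot: [-2.618, 0.069, -0.02]
wrist_force: [-0.6, -1.4, 3.3]
width: 0.129
grip_force: 20.3
```

```bash
python3 -c "
from h import *
goto((0,-50,35),-1)
a0=-.24
for k in range(1,15):
  a=a0+(1.575-a0)*k/14
  dx=-36*(np.sin(a)-np.sin(a0)); dy=-36*(np.cos(a)-np.cos(a0))
  print([round(-dy/250,3),round(-dx/250,3),0],end=' ')
"
```

```text
q [-0.2387  0.3246  1.8227  0.5642  1.1644  1.1117] t 12.6 w 0.12895287324923765
tcp plate mm [ 44.6152 -85.9449  36.1723] F plate [0.4691 0.5348 3.5854]
shift [-0.1438  0.1784  0.0046] turn [ 0.0004 -0.0013  0.0002] half [-0.1438  0.1784  0.0046] [ 0.0004 -0.0013  0.0002]
[np.float64(0.003), np.float64(0.018), 0] [np.float64(0.004), np.float64(0.037), 0] [np.float64(0.003), np.float64(0.056), 0] [np.float64(-0.001), np.float64(0.074), 0] [np.float64(-0.008), np.float64(0.091), 0] [np.float64(-0.016), np.float64(0.108), 0] [np.float64(-0.027), np.float64(0.123), 0] [np.float64(-0.039), np.float64(0.137), 0] [np.float64(-0.053), np.float64(0.149), 0] [np.float64(-0.069), np.float64(0.16), 0] [np.float64(-0.086), np.float64(0.168), 0] [np.float64(-0.104), np.float64(0.174), 0] [np.float64(-0.122), np.float64(0.177), 0] [np.float64(-0.14), np.float64(0.178), 0]
```

Call:
play_rows(
  rows=[
    [[0.003,0.018,0],[0,0,0]],
    [[0.004,0.037,0],[0,0,0]],
    [[0.003,0.056,0],[0,0,0]],
    [[-0.001,0.074,0],[0,0,0]],
    [[-0.008,0.091,0],[0,0,0]],
    [[-0.016,0.108,0],[0,0,0]],
    [[-0.027,0.123,0],[0,0,0]],
    [[-0.039,0.137,0],[0,0,0]],
    [[-0.053,0.149,0],[0,0,0]],
    [[-0.069,0.16,0],[0,0,0]],
    [[-0.086,0.168,0],[0,0,0]],
    [[-0.104,0.174,0],[0,0,0]],
    [[-0.122,0.177,0],[0,0,0]],
    [[-0.14,0.178,0],[0,0,0]],
    [[-0.14,0.178,0],[0,0,0]],
    [[-0.14,0.178,0],[0,0,0]],
  ],
)

```text
time: 13.93
tool_pos: [0.5964, 0.0108, 0.1039]
tcp_rot: [-2.616, 0.068, -0.018]
wrist_force: [0.9, 2.2, 5.5]
width: 0.13
grip_force: 20.6
```

```bash
python3 -c "
from h import *
from workcell import bot
goto((0,-50,36),-1);print(bot.read_state()['grip_force'])"
```

```text
q [-0.3115  0.3035  1.8989  0.5582  1.1514  1.0241] t 13.9333 w 0.12992073552915892
tcp plate mm [  0.4982 -49.8322  36.069 ] F plate [ 4.6839 -0.8132  3.6271]
shift [0.0007 0.002  0.0003] turn [-0.0009  0.0006  0.0001] half [0.0007 0.002  0.0003] [-0.0009  0.0006  0.0001]
20.559468269348145
```

Call:
play_rows(
  rows=[
    [[0,0,0],[0,0,0]],
    [[0,0,0],[0,0,0]],
    [[0,0,0],[0,0,0]],
    [[0,0,0],[0,0,0]],
    [[0,0,0],[0,0,0]],
    [[0,0,0],[0,0,0]],
    [[0,0,-0.1],[0,0,0]],
    [[0,0,-0.2],[0,0,0]],
    [[0,0,-0.32],[0,0,0]],
    [[0,0,-0.46],[0,0,0]],
    [[0,0,-0.5],[0,0,0]],
    [[0,0,-0.5],[0,0,0]],
  ],
  claw=1,
)

```text
time: 14.93
tool_pos: [0.5961, -0.0539, 0.2152]
tcp_rot: [-2.62, 0.069, -0.028]
wrist_force: [1.0, 0.3, 0.1]
width: 0.999
grip_force: 0.0
```

```bash
python3 -c "
from h import *
from workcell import bot,cams
goto((0,-50,36),-1)
a=cams.read_camera('wrist')['image'][60:410,190:490,::-1]
b=cams.read_camera('scene')['image'][180:300,190:350,::-1]
b=cv2.resize(b,(400,300),interpolation=cv2.INTER_CUBIC);a=cv2.resize(a,(400,467),interpolation=cv2.INTER_CUBIC)
f=cams.read_camera('side')['image'][200:300,205:360,::-1];f=cv2.resize(f,(400,258),interpolation=cv2.INTER_CUBIC)
im=np.zeros((560,800,3),np.uint8);im[:467,:400]=a;im[:300,400:]=b;im[300:558,400:]=f
cv2.imwrite('pics/fin.png',im)"
```

```text
q [-0.4095  0.2191  1.7767  0.4994  1.3643  1.0548] t 14.9333 w 0.9988769833510114
tcp plate mm [  0.1635 -52.9004 164.7789] F plate [ 0.3921 -0.9656 -0.0798]
shift [-0.0152 -0.0007  0.515 ] turn [ 0.0034 -0.0088  0.0021] half [-0.0152 -0.0007  0.515 ] [ 0.0034 -0.0088  0.0021]
```

View pics/fin.png

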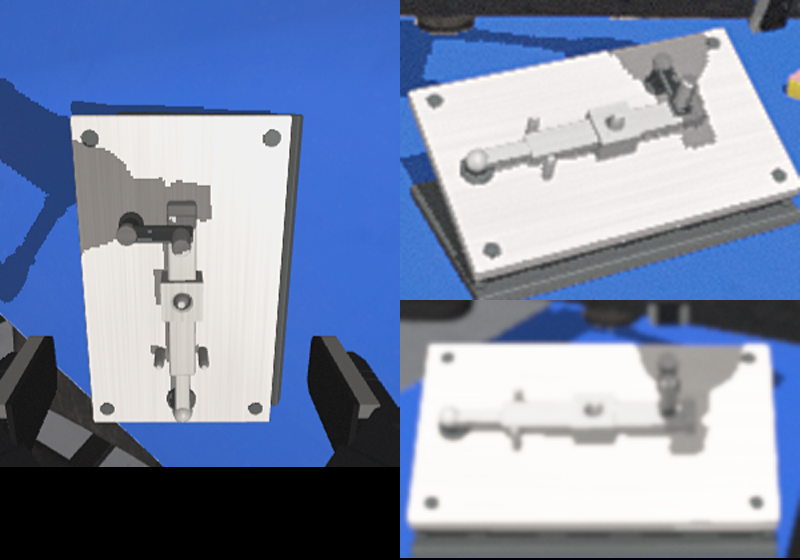

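```bash
python3 -c "
from h import *
from workcell import bot,cams
M,o,p=load();st=bot.read_state();c=cams.read_camera('wrist')
T=np.eye(4);T[:3,:3]=R.from_rotvec(st['tcp_rot']).as_matrix();T[:3,3]=st['tool_pos'];T=T@c['mount']
f=lambda *q:(proj(c['K'],T,o+M@np.array(q)/1000)-[190,60])/.75
print('pin',f(0,0,24),'ball',f(0,100,15),'dow',f(17,55,24),f(-17,55,24),'holes?',f(75,-125,0),f(-75,-125,0))
for a in(1.4,1.48,1.57,1.6): print(a,f(36-36*np.sin(a),-50-36*np.cos(a),57.5))
im=c['image'][215:260,270:350,::-1];g=im.mean(2).round().astype(int)
print('bar column profiles');
for u in range(295,320,3): print(u,g[8:32,u-270])
"
```

```text
pin [182.1676 298.1269] ball [182.2215 409.2798] dow [158.9186 366.5712] [205.4801 366.5696] holes? [ 66.5836 107.2199] [297.6746 107.0674]
1.4 [181.2091 234.8561]
1.48 [181.863  239.5644]
1.57 [182.1215 244.86  ]
1.6 [182.096  246.6178]
bar column profiles
295 [ 53  51  48  52  58  61  61  59  59  59  57  58  60  58  56  69 176 233
 228 226 227 227 226 226]
298 [136 129  93  48  57  61  62  58  59  67  61  57  59  59  56  68 178 235
 229 228 228 228 228 228]
301 [133 125  91  48  58  60  61  56  82 111  93  54  59  59  56  70 178 233
 228 227 227 226 226 226]
304 [133 135 111  47  57  61  61  57  83 112  93  55  59  58  57  69 177 233
 228 226 226 226 226 225]
307 [131 133 111  46  56  61  62  58  59  57  58  57  60  59  55  69 177 233
 227 226 226 225 226 226]
310 [135 137 114  45  57  60  62  60  58  58  58  57  58  59  56  71 184 240
 234 233 233 233 232 231]
313 [131 134 111  47  56  60  61  60  57  60  58  59  60  58  58  62 100 133
 130 129 129 129 128 126]
316 [105 106  90  48  57  60  61  60  58  59  59  58  58  58  59  51 118 174
 175 173 171 170 168 166]
319 [110 116  97  46  57  61  60  60  61  66  72  74  77  77  78  77  79  86
  95 105 106 102 103 141]
```

The bar's edges are parallel to the plate edge and square across the arm. The arm sits between the dowels with the ball over the anvil.

```bash
python3 -c "
from workcell import bot
print(bot.finish_job())"
```

```text
the job is handed in; nothing more can be done
None
```

The job is handed in after about 15 s of robot time. The test arm is refitted fully down on its pin, with its long side between the dowels and the ball over the anvil. The keeper lies square across the short side, and the heat sinks and loupe were not touched.

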